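# Gather the red balls in the tray's end pocket and hold the tray out level

## Robot

A 6-joint arm with a two-finger parallel gripper is mounted at the origin on the work surface. World frame = base frame: x ahead of the robot, y to its left, z up, the work surface at z = 0. Lengths are in m, angles in rad, forces in N, time in s.
With the tool pointing down it reaches from about 0.35 to 0.85 m from the base axis. Payload 8.1 kg.
Tool frame: the origin (TCP) lies midway between the tips of the shut fingers; the grasp point (between the pads) lies 19 mm behind it; z points along the fingers, y is the line along which they close (so a half turn about z gives the same grasp; the last joint's range is limited). The gripper opens to 85 mm and grips with 20 to 120 N. Pads are 22 mm wide; open, the fingers measure 114 mm over their backs; the gripper's body (76 mm by 85 mm) begins 54 mm behind the grasp point. The pads swing forward as they close: fully open they stand 13 mm farther back than shut.
Start: joints at [-1.189, 0.13, 1.488, -0, 1.523, -0.085], TCP at [0.27, -0.536, 0.231] pointing down, gripper open.
Joint ranges: [-2.96, 2.96], [-0.89, 2.26], [0.02, 2.5], [-1.34, 4.48], [0, 2.73], [-2.66, 2.66]. Speed limits (rad/s): [2.39, 2.39, 2.79, 3.14, 3.14, 3.14].

## Interface

Orientations are given as a rotation vector (axis times angle).
In Python, from bench import readout, snapshot, camera_model, order gives the robot as it stands.
- The arm moves only by the shell command python3 -m creep 'ROWS' [OPENING] [FORCE]. ROWS is JSON, a list of rows, each an object with "linear": the shift along the world's x, y, z each as a share of 40 cm, from -1 to 1, a list of three; "rotation": the turn, a rotation vector about the world's x, y, z each as a share of pi rad, from -1 to 1, a list of three. In form: [{"linear": [dx, dy, dz], "rotation": [wx, wy, wz]}, ...]. A call has 1 to 12 rows; each row is the pose to reach, as a shift and turn from the pose commanded when the call began, turning the shorter way round; what a row does not reach only later rows make up. A row lasts 1/10 s, in which the tool goes at most 50 mm and 8.59 degrees, less where a joint would pass 70% of its speed; a pose out of reach is approached as far as the arm can. A call with a number of a shift or a turn outside -1 to 1 is refused whole. A call with a gripper value outside its range is refused whole. OPENING is the opening, from -1 (shut) to 1 (fully open), set as the call begins (- or left out, the last holds). The fingers move at their own pace and stop on an object; FORCE is the grip in N (left out, the last holds). Time passes only in rows, so rows that repeat a pose let the fingers close. It gives the time, the measured TCP pose, the force, the opening and the grip force at its end, in the units of the state.
- readout.get_state(): the state, without advancing time (a new reading comes with each control period).
- snapshot(name): name is "scene" or "top"; returns the picture (400x640x3 uint8, blue, green, red); there is no depth.
- camera_model(name): a dict with "camera_matrix" (3x3 intrinsics, pixels), "distortion" ([k1, k2, p1, p2, k3] as OpenCV has them; the pictures are not rectified), "R" (3x3) and "t" (3): a world point X has camera coordinates R X + t. Camera axes: x right, y down, z forward; pixel columns grow to the right and rows downward; lengths in m; the calibration is good to about 2 mm. A picture is of the moment at which its call begins. camera_model takes no time and is no camera call.
- order.sign_off(): hands the job in; it is judged then, once.
The state is a dict: "time": time; "joint_pos": joint angles; "joint_vel": joint speeds; "effort": joint torques, N m; "tcp_pos": TCP position; "ee_rot": TCP orientation; "wrist_force": force on the tool from outside, world axes, zero at the start; "wrist_torque": the same for the moment, N m; "gripper_width": finger opening in m; "gripper_force": force on a finger pad.
Only numpy, scipy, OpenCV 4.12 (cv2) and the standard library are available. Lean on these libraries where they do the work, as an engineer would, in place of code of your own. Each camera call takes 0.05 s, during which the arm holds its last target. There are 200 camera calls.

## Task

Take the blue tray by its wooden handle and lift it straight up, level, clear of its plywood block; then in the air tip its yellow end down to about 35 degrees and wait there until all three red balls have rolled over the little ramp into the yellow end pocket. Bring the tray back level with the balls in the pocket and finish holding it still in the gripper, its underside about 15 cm above the bench top: do not put it down or let go. Spill no ball and leave everything else on the bench where it stands.

Things in the scene. Friction and masses are not known exactly. Their poses are not given: they have to be found in the camera images.
- tray: Loose blue open tray, 200 mm (its x) by 110 mm (its y) by 40 mm high, walls and floor 4 mm, 0.3 to 0.55 kg. Origin: centre of its underside, z up. Its -x end is yellow and looks roughly towards the robot (tray yaw within 37 degrees of world x). The balls start on its flat floor, +x of a ramp. Yellow end down = a turn about its own y by a negative angle, so that its +x axis points upward.
- tray_grip (a point): Centre of the tray's handle, 108 mm above its underside over its middle; axes as the tray's. The handle is a wooden bar along y, 110 mm long, 16 mm wide (x), 22 mm high, open underneath, carried by two steel straps outside the tray's long walls. Grip it across the 16 mm, fingers closing along the tray's x.
- tray_pocket (a point): Middle of the floor of the tray's yellow end pocket, at tray x = -79.5 mm, 4 mm above its underside; axes as the tray's. The pocket runs from x = -96 to -63 mm over the full width. There a step 7 mm high leads up to the crest of a white ramp that falls to the flat floor at x = -33 mm: balls roll over it into the pocket and stay there when the tray is level again.
- ball0_center (a point): Centre of red ball 0: loose smooth plastic ball, 22 mm diameter, 15 g, lying in the tray.
- ball1_center (a point): Centre of red ball 1: loose smooth plastic ball, 22 mm diameter, 15 g, lying in the tray.
- ball2_center (a point): Centre of red ball 2: loose smooth plastic ball, 22 mm diameter, 15 g, lying in the tray.
- riser: Fixed plywood block 250 by 150 by 30 mm high on which the tray stands at the start, roughly centred on it and within 3 degrees of its yaw. Origin: centre of its underside; x along its length.
- model: Bystander, loose: white star-shaped nerve cell model with red tips on a steel stalk and round dark wooden foot (100 mm across), about 190 mm high and 175 mm across. It stands on the other side of the bench's middle from the tray. Origin: centre of its underside.
- drill: Bystander, loose: green and black cordless drill lying on its side, about 55 mm high, barrel along its y (bit to +y), grip and battery towards its +x, about 150 mm long each way. Origin: under the middle of its barrel.
- screws: Bystander, loose: dark steel tray of screws, 120 by 160 by 25 mm. Origin: centre of its underside.
- bowl: Bystander, loose: yellow bowl, 160 mm across, 50 mm high, full of coloured beads. Origin: centre of its underside.
- glue: Bystander, loose: white bottle with orange cap, 54 mm diameter, 150 mm high. Origin: centre of its underside.
- driver: Bystander, loose: screwdriver with orange handle, lying flat along its x. Origin: on its underside.

How it is judged:
By the outcome, as a careful person would: the job done as asked, in the order asked, and still so for the second after the job is handed in, while the arm keeps its last pose, push and grip.
It also fails if it takes over 40 s, if anything falls off the work surface, if the arm or the gripper's body presses on something with over 40 N, if the wrist force passes 120 N, or if a joint passes its speed limit or range.

## Working session

There is one attempt and no reset: what is moved stays moved. The work goes in short steps, Python scripts to look and compute and a shell command to move; the robot and the scene stay as the last step left them, time stands still between calls to the robot, and variables do not carry over. Pictures are saved under pics/ and viewed, at most 10 in all, crops included, and the job is handed in when it is done.

```bash
ls; mkdir -p pics
python3 - <<'E'
from bench import readout, snapshot, camera_model
import cv2
for n in("scene","top"):
    i=snapshot(n); cv2.imwrite(f"pics/{n}0.png",i)
    m=camera_model(n); print(n,{k:__import__('numpy').round(v,3).tolist() for k,v in m.items()})
s=readout.get_state(); print(s)
E
```

```text
pics
scene {'camera_matrix': [[363.478, 0.0, 326.078], [0.0, 363.478, 201.821], [0.0, 0.0, 1.0]], 'distortion': [0.026, 0.0, 0.0, 0.0, 0.0], 'R': [[0.368, 0.93, -0.015], [0.54, -0.227, -0.81], [-0.757, 0.29, -0.586]], 't': [-0.175, -0.187, 1.603]}
top {'camera_matrix': [[463.016, 0.0, 325.879], [0.0, 463.016, 202.02], [0.0, 0.0, 1.0]], 'distortion': [-0.096, 0.0, 0.0, 0.0, 0.0], 'R': [[0.015, -1.0, 0.006], [-0.996, -0.016, -0.092], [0.092, -0.004, -0.996]], 't': [-0.02, 0.53, 1.45]}
{'time': 0.1, 'joint_pos': array([-1.18943231e+00,  1.31071889e-01,  1.48918945e+00, -1.54406882e-05,
        1.52300719e+00, -8.53925703e-02]), 'joint_vel': array([ 0.00055147, -0.00124177, -0.00362524, -0.0009577 , -0.00120971,
       -0.00032341]), 'effort': array([ 8.39100758e-04, -5.70951605e+01, -5.01941264e+01, -2.59890294e-04,
        8.05503776e-03, -3.20021957e-05]), 'tcp_pos': array([ 0.26982595, -0.53534054,  0.23034708]), 'ee_rot': array([-3.05481546e+00, -7.26160467e-01,  4.11890102e-04]), 'wrist_force': array([0.71020681, 0.04835546, 0.68526421]), 'wrist_torque': array([-0.00353439,  0.00889641, -0.00242915]), 'gripper_force': 0.0, 'gripper_width': 0.08574621775595455}
```

View pics/scene0.png

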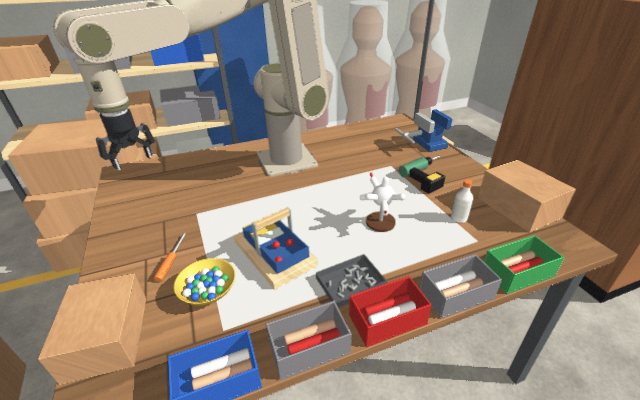

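View pics/top0.png

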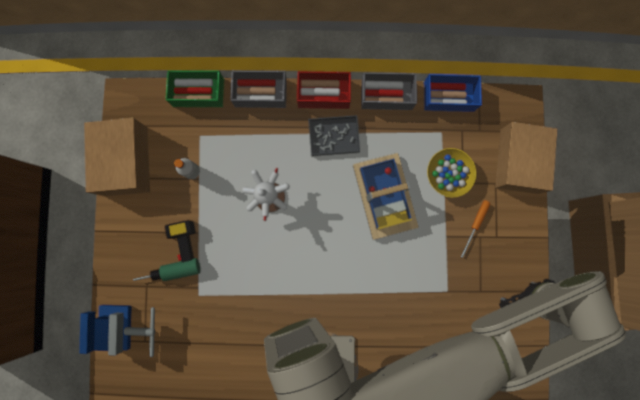

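The tray is at about (385,195) in the top view, its yellow end towards the robot. The handle bar runs about (370,194)–(408,186). In the scene view the bar is at about (272,222).

```bash
cat > h.py <<'E'
import cv2, numpy as np
from bench import camera_model
def ray(n,px):
    m=camera_model(n);K=np.array(m["camera_matrix"]);R=np.array(m["R"]);t=np.array(m["t"])
    p=cv2.undistortPoints(np.array(px,float).reshape(-1,1,2),K,np.array(m["distortion"])).reshape(-1,2)
    d=np.c_[p,np.ones(len(p))]@R; return -R.T@t,d
def plane(n,px,z):
    c,d=ray(n,px); return c+d*((z-c[2])/d[:,2])[:,None]
def proj(n,X):
    m=camera_model(n);R=np.array(m["R"])
    return cv2.projectPoints(np.array(X,float).reshape(-1,1,3),cv2.Rodrigues(R)[0],np.array(m["t"]),np.array(m["camera_matrix"]),np.array(m["distortion"]))[0].reshape(-1,2)
E
python3 - <<'E'
from h import *
t=cv2.imread("pics/top0.png"); s=cv2.imread("pics/scene0.png")
a=cv2.resize(t[145:245,340:430],None,fx=4.4,fy=4.4,interpolation=cv2.INTER_CUBIC)
b=cv2.resize(s[195:295,225:325],None,fx=4,fy=4,interpolation=cv2.INTER_CUBIC)
b=cv2.copyMakeBorder(b,0,40,0,0,cv2.BORDER_CONSTANT)
cv2.imwrite("pics/crop0.png",np.hstack([a,b]) if a.shape[0]==b.shape[0] else 0)
for n,im,(x0,y0,x1,y1) in(("top",t,(340,145,425,245)),("scene",s,(230,195,320,290))):
    h=cv2.cvtColor(im,cv2.COLOR_BGR2HSV); 
    for nm,lo,hi in(("blue",(105,120,30),(130,255,255)),("yel",(22,150,60),(35,255,255)),("wood",(8,40,110),(25,170,255))):
        m=np.zeros(h.shape[:2],np.uint8); m[y0:y1,x0:x1]=cv2.inRange(h,lo,hi)[y0:y1,x0:x1]
        r=cv2.minAreaRect(cv2.findNonZero(m)); print(n,nm,m.sum()//255,np.round(cv2.boxPoints(r),1).tolist())
E
```

```text
top blue 715 [[360.70001220703125, 168.39999389648438], [393.0, 159.10000610351562], [404.3999938964844, 198.89999389648438], [372.0, 208.10000610351562]]
top yel 292 [[377.5, 217.89999389648438], [405.6000061035156, 210.3000030517578], [408.29998779296875, 220.3000030517578], [380.29998779296875, 227.89999389648438]]
top wood 1129 [[352.0, 163.89999389648438], [398.29998779296875, 151.5], [418.70001220703125, 227.39999389648438], [372.3999938964844, 239.8000030517578]]
scene blue 1254 [[240.60000610351562, 231.89999389648438], [270.6000061035156, 205.1999969482422], [312.3999938964844, 252.10000610351562], [282.3999938964844, 278.79998779296875]]
scene yel 145 [[218.8000030517578, 277.5], [264.3999938964844, 217.6999969482422], [275.6000061035156, 226.1999969482422], [230.0, 286.0]]
scene wood 2088 [[230.0, 289.0], [230.0, 195.0], [317.0, 195.0], [317.0, 289.0]]
```

View pics/crop0.png

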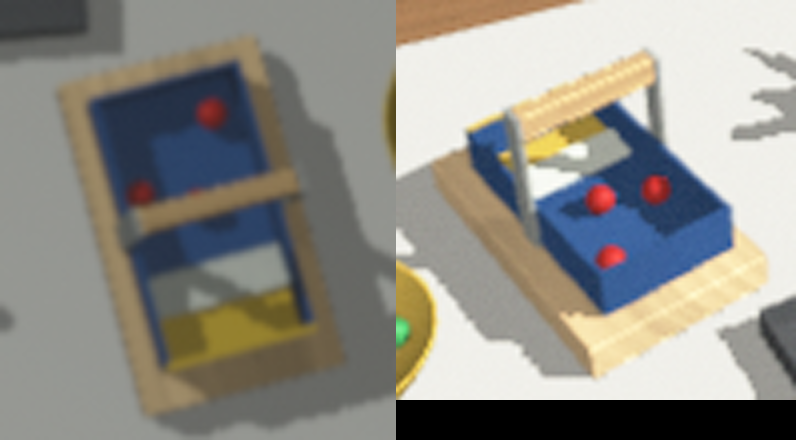

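The crop shows the tray rim corners (92,100), (240,63), (315,322) and (165,368), with the handle bar from (130,225) to (300,182). The balls are at (210,112), (140,192) and (195,195), all +x of the ramp.

Run:
```python
from h import *
def T(c): return np.array(c)/4.4+[340,145]-0.4
rim=plane("top",T([(92,100),(240,63),(315,322),(165,368)]),.07)[:,:2]; print(rim.round(3).tolist(),rim.mean(0), np.linalg.norm(np.diff(rim,axis=0),axis=1))
d=(rim[0]+rim[1]-rim[2]-rim[3]); print("yaw",np.degrees(np.arctan2(d[1],d[0])))
w=cv2.imread("pics/top0.png")
ris=plane("top",T([(58,92),(256,38),(343,362),(148,412)]),.03)[:,:2]; print("riser",ris.mean(0),np.linalg.norm(np.diff(ris,axis=0),axis=1)); d=(ris[0]+ris[1]-ris[2]-ris[3]); print("yaw",np.degrees(np.arctan2(d[1],d[0])))
h=plane("top",T([(131,222),(300,182)]),.145)[:,:2]; print("handle",h,h.mean(0)); d=h[0]-h[1];print("yaw",np.degrees(np.arctan2(-d[0],d[1])),np.linalg.norm(d))
# two-view
S=(np.array([(519,118),(654,64)])-[396,0])/4+[225,195]-.4
for p,q in zip(T([(131,222),(300,182)]),S):
    c1,d1=ray("top",[p]);c2,d2=ray("scene",[q]); A=np.c_[d1[0],-d2[0]];k=np.linalg.lstsq(A,c2-c1,rcond=None)[0]
    print("2v",((c1+d1[0]*k[0]+c2+d2[0]*k[1])/2).round(3),np.linalg.norm(A@k-c2+c1).round(4))
```

```text
[[0.636, -0.117], [0.665, -0.222], [0.481, -0.276], [0.448, -0.17]] [ 0.55750197 -0.19633106] [0.10886635 0.19081606 0.11077124]
yaw 15.886280230829499
riser [ 0.55304558 -0.20054222] [0.15074411 0.24411367 0.14583162]
yaw 15.577490818039049
handle [[ 0.54174319 -0.13807207]
 [ 0.57051719 -0.25130666]] [ 0.55613019 -0.19468936]
yaw 14.257639191636244 0.11683327922083271
2v [ 0.537 -0.193  0.105] 0.1027
2v [ 0.58  -0.199  0.185] 0.0941
```

```bash
python3 -m creep '[{"linear":[0.2,0.24,0],"rotation":[0,0,0.1]},{"linear":[0.715,0.852,0],"rotation":[0,0,0.438]},{"linear":[0.715,0.852,0],"rotation":[0,0,0.438]},{"linear":[0.715,0.852,0],"rotation":[0,0,0.438]},{"linear":[0.715,0.852,0],"rotation":[0,0,0.438]},{"linear":[0.715,0.852,0],"rotation":[0,0,0.438]},{"linear":[0.715,0.852,0],"rotation":[0,0,0.438]},{"linear":[0.715,0.852,0],"rotation":[0,0,0.438]},{"linear":[0.715,0.852,0],"rotation":[0,0,0.438]},{"linear":[0.715,0.852,0],"rotation":[0,0,0.438]},{"linear":[0.715,0.852,0],"rotation":[0,0,0.438]},{"linear":[0.715,0.852,0],"rotation":[0,0,0.438]}]' 1
python3 - <<'E'
from h import *
from bench import snapshot,readout
from scipy.spatial.transform import Rotation as R
s=readout.get_state(); r=R.from_rotvec(s["ee_rot"]).as_matrix(); print(s["tcp_pos"],r.round(4).tolist(),s["time"],s["joint_pos"].round(3))
for n in("scene","top"): cv2.imwrite(f"pics/{n}1.png",snapshot(n))
# predicted pixels of the handle end centres if pose = (0.556,-0.195,yaw15.5)
y=np.radians(15.5);ax=np.array([-np.sin(y),np.cos(y),0])
for n in("scene","top"): print(n,proj(n,[np.array([.556,-.195,.149])+k*ax for k in(-.055,.055)]))
a=cv2.imread("pics/scene1.png")[170:290,215:335]; b=cv2.imread("pics/top1.png")[145:265,340:430]
cv2.imwrite("pics/crop1.png",np.hstack([cv2.resize(a,(480,480),interpolation=2),cv2.resize(b,(320,480))[:, :]]))
E
```

```text
time: 1.3
tcp_pos: [0.5554, -0.1955, 0.2308]
ee_rot: [-1.902, -2.5, 0.001]
wrist_force: [-0.1, 0.2, 0.3]
gripper_width: 0.0852
gripper_force: 0.0
[ 0.55544513 -0.19551163  0.23083375] [[-0.2668, 0.9637, -0.001], [0.9637, 0.2668, -0.0], [0.0002, -0.001, -1.0]] 1.3 [-0.425  0.102  1.52  -0.     1.521 -0.695]
scene [[255.15420289 222.24959473]
 [288.67855094 207.58128201]]
top [[406.90994005 185.71144382]
 [370.84901596 195.08058621]]
```

View pics/crop1.png

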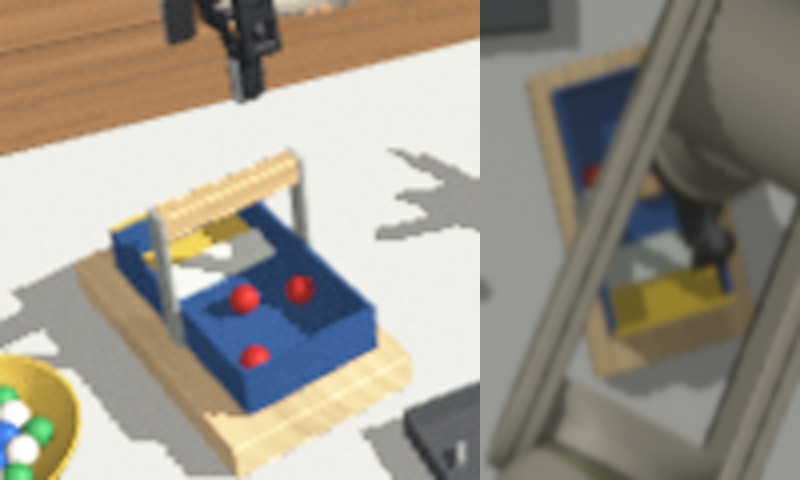

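The scene view shows the handle's ends within about 1 px of where I predicted, and the balls haven't moved. Descending.

```bash
python3 -m creep '[{"linear":[0,0,-0.06],"rotation":[0,0,0]},{"linear":[0,0,-0.12],"rotation":[0,0,0]},{"linear":[0,0,-0.18],"rotation":[0,0,0]},{"linear":[0,0,-0.22],"rotation":[0,0,0]},{"linear":[0,0,-0.25],"rotation":[0,0,0]},{"linear":[0,0,-0.27],"rotation":[0,0,0]},{"linear":[0,0,-0.285],"rotation":[0,0,0]},{"linear":[0,0,-0.285],"rotation":[0,0,0]},{"linear":[0,0,-0.285],"rotation":[0,0,0]}]' 1
python3 - <<'E'
from h import *
from bench import snapshot
cv2.imwrite("pics/scene2.png",snapshot("scene")); a=cv2.imread("pics/scene2.png")[170:290,215:335]
cv2.imwrite("pics/crop2.png",cv2.resize(a,(600,600),interpolation=2))
E
```

```text
time: 2.3
tcp_pos: [0.5565, -0.1952, 0.1181]
ee_rot: [1.899, 2.501, 0.0]
wrist_force: [-0.3, 0.4, -0.0]
gripper_width: 0.0859
gripper_force: 0.0
```

View pics/crop2.png

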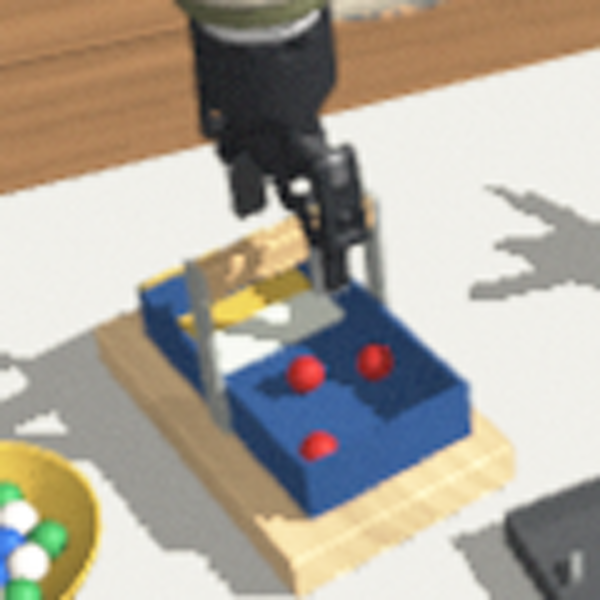

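The fingers straddle the bar: the near finger is at (338,230) and the far one at (248,190). Closing.

```bash
python3 -m creep '[{"linear":[0,0,0],"rotation":[0,0,0]},{"linear":[0,0,0],"rotation":[0,0,0]},{"linear":[0,0,0],"rotation":[0,0,0]},{"linear":[0,0,0],"rotation":[0,0,0]},{"linear":[0,0,0],"rotation":[0,0,0]},{"linear":[0,0,0],"rotation":[0,0,0]},{"linear":[0,0,0],"rotation":[0,0,0]},{"linear":[0,0,0],"rotation":[0,0,0]},{"linear":[0,0,0],"rotation":[0,0,0]},{"linear":[0,0,0],"rotation":[0,0,0]}]' -1 25; python3 -m creep '[{"linear":[0,0,0],"rotation":[0,0,0]},{"linear":[0,0,0],"rotation":[0,0,0]},{"linear":[0,0,0],"rotation":[0,0,0]},{"linear":[0,0,0],"rotation":[0,0,0]}]' -1 80
```

```text
time: 3.35
tcp_pos: [0.5563, -0.195, 0.1175]
ee_rot: [1.899, 2.502, 0.0]
wrist_force: [2.1, 0.3, 1.3]
gripper_width: 0.0155
gripper_force: 29.3
time: 3.75
tcp_pos: [0.5563, -0.1951, 0.1176]
ee_rot: [1.899, 2.502, 0.0]
wrist_force: [1.4, 0.7, 4.9]
gripper_width: 0.0147
gripper_force: 78.9
```

```bash
python3 -m creep '[{"linear":[0,0,0.01],"rotation":[0,0,0]},{"linear":[0,0,0.03],"rotation":[0,0,0]},{"linear":[0,0,0.06],"rotation":[0,0,0]},{"linear":[0,0,0.1],"rotation":[0,0,0]},{"linear":[0,0,0.15],"rotation":[0,0,0]},{"linear":[0,0,0.2],"rotation":[0,0,0]},{"linear":[0,0,0.25],"rotation":[0,0,0]},{"linear":[0,0,0.3],"rotation":[0,0,0]},{"linear":[0,0,0.35],"rotation":[0,0,0]},{"linear":[0,0,0.4],"rotation":[0,0,0]},{"linear":[0,0,0.44],"rotation":[0,0,0]},{"linear":[0,0,0.47],"rotation":[0,0,0]}]'; python3 -m creep '[{"linear":[0,0,0.02],"rotation":[0,0,0]},{"linear":[0,0,0.03],"rotation":[0,0,0]},{"linear":[0,0,0.03],"rotation":[0,0,0]},{"linear":[0,0,0.03],"rotation":[0,0,0]},{"linear":[0,0,0.03],"rotation":[0,0,0]}]'
python3 - <<'E'
from h import *
from bench import snapshot
cv2.imwrite("pics/scene3.png",snapshot("scene")); a=cv2.imread("pics/scene3.png")[110:290,200:380]
cv2.imwrite("pics/crop3.png",cv2.resize(a,(600,600),interpolation=2))
# predicted rim corners if level at yaw 15.5, grip point at tcp z+.019
E
```

```text
time: 4.95
tcp_pos: [0.5564, -0.1951, 0.3078]
ee_rot: [1.898, 2.5, 0.001]
wrist_force: [-0.0, 0.4, -3.6]
gripper_width: 0.0152
gripper_force: 78.1
time: 5.45
tcp_pos: [0.5557, -0.1948, 0.3162]
ee_rot: [-1.899, -2.501, 0.001]
wrist_force: [0.6, -0.1, -4.7]
gripper_width: 0.0153
gripper_force: 78.1
```

View pics/crop3.png

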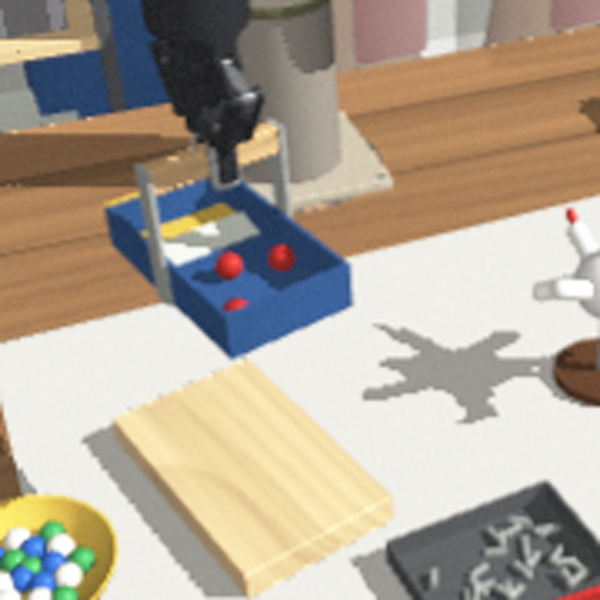

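The tray hangs level, clear of the block, with three balls at (228,265), (282,257) and (235,303). Tipping slowly.

```bash
python3 -m creep '[{"linear":[0,0,0],"rotation":[0.001,-0.0039,0]},{"linear":[0,0,0],"rotation":[0.0033,-0.0117,0]},{"linear":[0,0,0],"rotation":[0.0054,-0.0195,0]},{"linear":[0,0,0],"rotation":[0.0076,-0.0273,0]},{"linear":[0,0,0],"rotation":[0.0097,-0.0351,0]},{"linear":[0,0,0],"rotation":[0.0119,-0.0429,0]},{"linear":[0,0,0],"rotation":[0.0141,-0.0508,0]},{"linear":[0,0,0],"rotation":[0.0162,-0.0586,0]},{"linear":[0,0,0],"rotation":[0.0184,-0.0664,0]},{"linear":[0,0,0],"rotation":[0.0206,-0.0742,0]},{"linear":[0,0,0],"rotation":[0.0227,-0.082,0]},{"linear":[0,0,0],"rotation":[0.026,-0.0937,0]}]'; python3 -m creep '[{"linear":[0,0,0],"rotation":[0.0022,-0.0078,0]},{"linear":[0,0,0],"rotation":[0.0044,-0.0156,0]},{"linear":[0,0,0],"rotation":[0.0066,-0.0234,0]},{"linear":[0,0,0],"rotation":[0.0088,-0.0312,0]},{"linear":[0,0,0],"rotation":[0.011,-0.039,0]},{"linear":[0,0,0],"rotation":[0.0132,-0.0468,0]},{"linear":[0,0,0],"rotation":[0.0154,-0.0546,0]},{"linear":[0,0,0],"rotation":[0.0176,-0.0624,0]},{"linear":[0,0,0],"rotation":[0.0198,-0.0702,0]},{"linear":[0,0,0],"rotation":[0.022,-0.078,0]},{"linear":[0,0,0],"rotation":[0.0242,-0.0858,0]},{"linear":[0,0,0],"rotation":[0.026,-0.0937,0]}]'; python3 -m creep '[{"linear":[0,0,0],"rotation":[0,0,0]},{"linear":[0,0,0],"rotation":[0,0,0]},{"linear":[0,0,0],"rotation":[0,0,0]},{"linear":[0,0,0],"rotation":[0,0,0]},{"linear":[0,0,0],"rotation":[0,0,0]},{"linear":[0,0,0],"rotation":[0,0,0]},{"linear":[0,0,0],"rotation":[0,0,0]},{"linear":[0,0,0],"rotation":[0,0,0]},{"linear":[0,0,0],"rotation":[0,0,0]},{"linear":[0,0,0],"rotation":[0,0,0]}]'
python3 - <<'E'
from h import *
from bench import snapshot,readout
from scipy.spatial.transform import Rotation as R
print(R.from_rotvec(readout.get_state()["ee_rot"]).as_matrix().round(3).tolist())
a,b=snapshot("scene"),snapshot("top")
cv2.imwrite("pics/crop4.png",np.hstack([cv2.resize(a[110:290,200:340],(467,600),interpolation=2),cv2.resize(b[120:260,350:427],(330,600),interpolation=2)]))
E
```

```text
time: 6.7
tcp_pos: [0.5561, -0.195, 0.3173]
ee_rot: [1.774, 2.337, 0.362]
wrist_force: [0.0, 0.0, -4.5]
gripper_width: 0.0148
gripper_force: 78.9
time: 7.9
tcp_pos: [0.556, -0.1951, 0.3173]
ee_rot: [1.627, 2.142, 0.677]
wrist_force: [0.1, 0.6, -3.8]
gripper_width: 0.0146
gripper_force: 79.0
time: 8.9
tcp_pos: [0.556, -0.195, 0.3173]
ee_rot: [1.628, 2.144, 0.675]
wrist_force: [0.0, 0.6, -3.7]
gripper_width: 0.0151
gripper_force: 79.0
[[-0.268, 0.789, 0.553], [0.963, 0.22, 0.153], [-0.001, 0.574, -0.819]]
```

View pics/crop4.png

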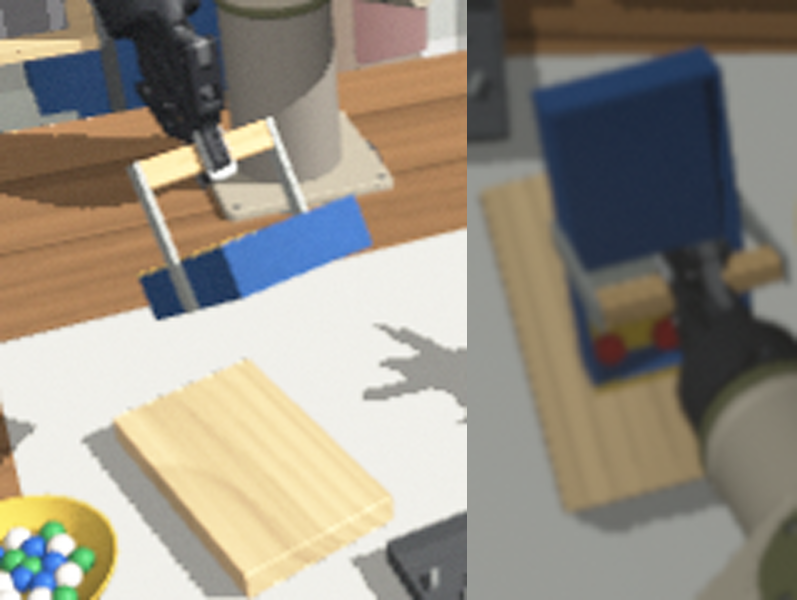

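The tilt is 35°. In the top view two balls sit in the yellow pocket at (610,348) and (667,333). The blue floor is empty, and the third ball is hidden behind the gripper. Waiting a little longer, then levelling slowly.

```bash
python3 -m creep '[{"linear":[0,0,0],"rotation":[0,0,0]},{"linear":[0,0,0],"rotation":[0,0,0]},{"linear":[0,0,0],"rotation":[0,0,0]},{"linear":[0,0,0],"rotation":[0,0,0]},{"linear":[0,0,0],"rotation":[0,0,0]},{"linear":[0,0,0],"rotation":[0,0,0]},{"linear":[0,0,0],"rotation":[0,0,0]},{"linear":[0,0,0],"rotation":[0,0,0]},{"linear":[0,0,0],"rotation":[0,0,0]},{"linear":[0,0,0],"rotation":[0,0,0]}]'; python3 -m creep '[{"linear":[0,0,0],"rotation":[-0.0022,0.0078,0]},{"linear":[0,0,0],"rotation":[-0.0044,0.0156,0]},{"linear":[0,0,0],"rotation":[-0.0066,0.0234,0]},{"linear":[0,0,0],"rotation":[-0.0088,0.0312,0]},{"linear":[0,0,0],"rotation":[-0.011,0.039,0]},{"linear":[0,0,0],"rotation":[-0.0132,0.0468,0]},{"linear":[0,0,0],"rotation":[-0.0154,0.0546,0]},{"linear":[0,0,0],"rotation":[-0.0176,0.0624,0]},{"linear":[0,0,0],"rotation":[-0.0198,0.0702,0]},{"linear":[0,0,0],"rotation":[-0.022,0.078,0]},{"linear":[0,0,0],"rotation":[-0.0242,0.0858,0]},{"linear":[0,0,0],"rotation":[-0.026,0.0937,0]}]'; python3 -m creep '[{"linear":[0,0,0],"rotation":[-0.0025,0.0089,0]},{"linear":[0,0,0],"rotation":[-0.005,0.0178,0]},{"linear":[0,0,0],"rotation":[-0.0074,0.0267,0]},{"linear":[0,0,0],"rotation":[-0.0098,0.0355,0]},{"linear":[0,0,0],"rotation":[-0.0123,0.0444,0]},{"linear":[0,0,0],"rotation":[-0.0147,0.0533,0]},{"linear":[0,0,0],"rotation":[-0.0171,0.0617,0]},{"linear":[0,0,0],"rotation":[-0.0193,0.0697,0]},{"linear":[0,0,0],"rotation":[-0.0213,0.0767,0]},{"linear":[0,0,0],"rotation":[-0.0231,0.0832,0]},{"linear":[0,0,0],"rotation":[-0.0246,0.0887,0]},{"linear":[0,0,0],"rotation":[-0.026,0.0937,0]}]'; python3 -m creep '[{"linear":[0,0,-0.01],"rotation":[0,0,0]},{"linear":[0,0,-0.025],"rotation":[0,0,0]},{"linear":[0,0,-0.045],"rotation":[0,0,0]},{"linear":[0,0,-0.07],"rotation":[0,0,0]},{"linear":[0,0,-0.095],"rotation":[0,0,0]},{"linear":[0,0,-0.12],"rotation":[0,0,0]},{"linear":[0,0,-0.145],"rotation":[0,0,0]},{"linear":[0,0,-0.165],"rotation":[0,0,0]},{"linear":[0,0,-0.18],"rotation":[0,0,0]},{"linear":[0,0,-0.192],"rotation":[0,0,0]},{"linear":[0,0,-0.2],"rotation":[0,0,0]},{"linear":[0,0,-0.2],"rotation":[0,0,0]}]'; python3 -m creep '[{"linear":[0,0,0],"rotation":[0,0,0]},{"linear":[0,0,0],"rotation":[0,0,0]},{"linear":[0,0,0],"rotation":[0,0,0]},{"linear":[0,0,0],"rotation":[0,0,0]},{"linear":[0,0,0],"rotation":[0,0,0]},{"linear":[0,0,0],"rotation":[0,0,0]},{"linear":[0,0,0],"rotation":[0,0,0]},{"linear":[0,0,0],"rotation":[0,0,0]},{"linear":[0,0,0],"rotation":[0,0,0]},{"linear":[0,0,0],"rotation":[0,0,0]}]'
python3 - <<'E'
from h import *
from bench import snapshot,readout
from scipy.spatial.transform import Rotation as R
print(R.from_rotvec(readout.get_state()["ee_rot"]).as_matrix().round(3).tolist())
a,b=snapshot("scene"),snapshot("top"); cv2.imwrite("pics/scene5.png",a)
cv2.imwrite("pics/crop5.png",np.hstack([cv2.resize(a[140:290,210:330],(480,600),interpolation=2),cv2.resize(b[140:260,350:412],(310,600),interpolation=2)]))
E
```

```text
time: 10.0
tcp_pos: [0.556, -0.195, 0.3173]
ee_rot: [1.628, 2.144, 0.675]
wrist_force: [-0.8, 0.7, -4.2]
gripper_width: 0.0148
gripper_force: 79.0
time: 11.2
tcp_pos: [0.5561, -0.195, 0.3173]
ee_rot: [1.776, 2.339, 0.357]
wrist_force: [1.0, 0.3, -3.8]
gripper_width: 0.015
gripper_force: 78.9
time: 12.4
tcp_pos: [0.5561, -0.195, 0.3173]
ee_rot: [-1.899, -2.502, 0.002]
wrist_force: [-0.7, 0.3, -3.2]
gripper_width: 0.015
gripper_force: 78.9
time: 13.6
tcp_pos: [0.5559, -0.1949, 0.2369]
ee_rot: [-1.899, -2.502, 0.0]
wrist_force: [-0.3, 0.2, -3.6]
gripper_width: 0.015
gripper_force: 78.9
time: 14.6
tcp_pos: [0.556, -0.195, 0.2373]
ee_rot: [-1.9, -2.502, -0.0]
wrist_force: [0.2, 0.3, -3.9]
gripper_width: 0.0149
gripper_force: 78.9
[[-0.269, 0.963, -0.0], [0.963, 0.269, 0.0], [0.0, -0.0, -1.0]]
```

View pics/crop5.png

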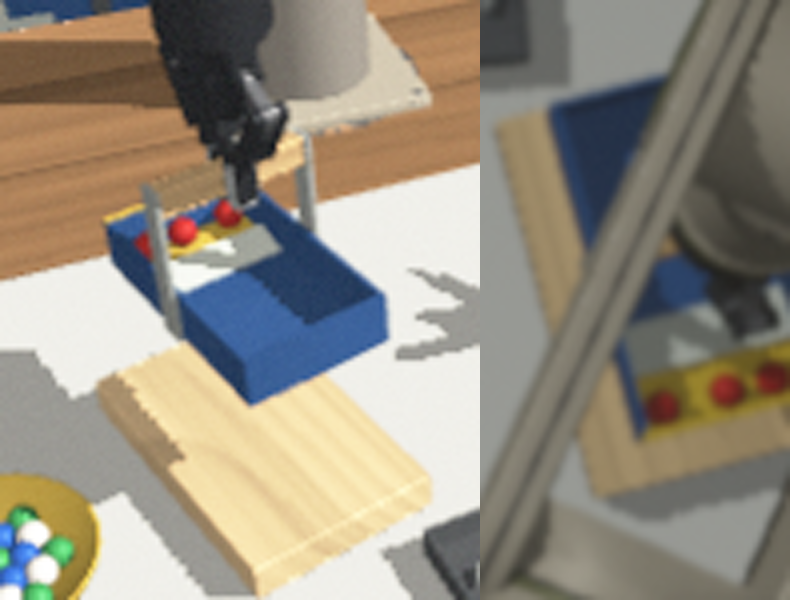

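The tray is level and all three balls are in the yellow pocket, at (662,405), (726,390) and (770,378) in the top view. The underside is about 15 cm above the bench.

```bash
python3 -c "
from bench import order; print(order.sign_off())"
```

```text
the job is handed in; nothing more can be done
None
```

I've handed the job in: the gripper holds the tray still and level, its underside about 15 cm above the bench, with all three balls in the yellow pocket and nothing spilled; it took about 15 s of robot time.

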